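# Bring the marked arm of a spider under the roughness stylus and lock the rotary table

### The arm

A 6-joint arm with a two-finger parallel gripper is mounted at the origin on the work surface. World frame = base frame: x ahead of the robot, y to its left, z up, the work surface at z = 0. Lengths are in mm, angles in rad, forces in N, time in s.
With the tool pointing down it reaches from about 350 to 975 mm from the base axis. Payload 7.1 kg.
Tool frame: the origin (TCP) lies midway between the tips of the shut fingers; the grasp point (between the pads) lies 19 mm behind it; z points along the fingers, y is the line along which they close (so a half turn about z gives the same grasp; the last joint's range is limited). The gripper opens to 88 mm and grips with 3 to 60 N. Pads are 20 mm wide; open, the fingers measure 115 mm over their backs; the gripper's body (75 mm by 178 mm) begins 61 mm behind the grasp point.
Start: joints at [1.141, 0.423, 1.63, -0, 1.089, -0.019], TCP at [249.557, 572.997, 201.775] pointing down, gripper open.
Joint ranges: [-3, 3], [-0.9, 2.11], [0.09, 2.58], [-1.31, 4.45], [0.11, 2.69], [-2.54, 2.54]. Speed limits (rad/s): [2.39, 2.39, 3.01, 3.14, 3.14, 3.14].

### API

Orientations are given as a rotation vector (axis times angle).
In Python, from workcell import ctrl gives the robot as it stands.
- The arm moves only by the shell command python3 -m pendant 'ROWS'. ROWS is a JSON object of lists of equal length, an entry for each row: "grip": the opening, from -1 (shut) to 1 (fully open); "linear": the shift along the tool's x, y, z in mm, a list of three; "angular": the turn, a rotation vector about the tool's x, y, z in rad, a list of three. In form: {"grip": [grip, ...], "linear": [[tx, ty, tz], ...], "angular": [[ax, ay, az], ...]}. A call has 1 to 12 rows; each row shifts and turns the commanded pose from where the row before left it, along the tool's axes as they then stand; what a row does not reach is not made up. A row lasts 1/12 s, in which the tool goes at most 41.7 mm and 7.16 degrees, less where a joint would pass 70% of its speed; a pose out of reach is approached as far as the arm can. A call with a gripper value outside its range is refused whole. The fingers move at their own pace and stop on an object; the grip force is fixed at half the most. Time passes only in rows, so rows that do not move let the fingers close. It gives the time, the measured TCP pose, the force, the opening and the grip force at its end, in the units of the state.
- ctrl.get_obs(): the state, without advancing time (a new reading comes with each control period).
- ctrl.get_image(name): name is "scene" or "top" or "wrist"; returns the picture (400x640x3 uint8, red, green, blue); there is no depth.
- ctrl.camera_params(name): a dict with "vfov" (degrees; the focal length in pixels is half the picture's height over the tangent of half this angle, whatever the lens; pixels are square), "cx", "cy" (the principal point, pixels), "R" (3x3) and "t" (3): a world point X has camera coordinates R X + t; the wrist camera has in their place "T_tool_cam" (4x4, takes a point from camera to tool coordinates, whose origin is the TCP and whose axes are the flange's). Camera axes: x right, y down, z forward; pixel columns grow to the right and rows downward; lengths in mm; the calibration is good to about 2 mm. A picture is of the moment at which its call begins: read the wrist's pose just before it. camera_params takes no time and is no camera call.
- ctrl.close_job(): hands the job in; it is judged then, once.
The state is a dict: "t": time; "qpos": joint angles; "qvel": joint speeds; "joint_torque": joint torques, N m; "ee_pos": TCP position; "orientation": TCP orientation; "ft_force": force on the tool from outside, world axes, zero at the start; "moment": the same for the moment, N m; "width": finger opening in mm; "grasp_force": force on a finger pad.
Only numpy, scipy, OpenCV 4.12 (cv2) and the standard library are available. Lean on these libraries where they do the work, as an engineer would, in place of code of your own. Each camera call takes 0.05 s, during which the arm holds its last target. There are 200 camera calls.

### The job

Set up the next measurement: with a fingertip, gently push the dark steel spider round on its rotary table until the bright end face of the arm with the yellow band sits centred under the stylus of the blue roughness tester. Then push the table's red-balled clamp lever clockwise as far as it goes, so that the table is locked there. Grip nothing, keep off the roughness tester, and leave the loose gauges on the granite where they are.

Things in the scene. Friction and masses are not known exactly. Their poses are not given: they have to be found in the camera images.
- table_axis (a point): on the vertical axis of the rotary table, level with its steel top (disc 160 mm across, 128 mm above the bench, on 60 mm granite). A dark spider is bolted on it: hub 50 mm across (foot 68), nut rising 58 mm above this point, 3 arms 120 degrees apart: bars 14 mm wide, 18 to 32 mm above this point, free from 25 to 82 mm off the axis, each ending in a 26 mm round boss centred 95 mm off the axis
- land (a point): centre of the bright round end face (22 mm in diameter) on top of the boss of the spider's marked arm, the one wrapped with a yellow band between 49 and 75 mm off the axis; 95 mm off the axis, 36 mm above table_axis. This face must come under the stylus
- turntable (a joint): angle of table and spider, rad, growing counter-clockwise seen from above. Any arm may be pushed, either way round, no stop within a full turn of any start. Clamp released: a steady drag of 0.12 N m (1.5 to 2 N at the arms), it stays where it is left. Clamp past about 1.0 rad: a brake holds it firmly
- stylus (a point): stylus tip of the blue roughness tester, 95 mm off the table's axis, 8 mm above the bosses' faces: the arms pass under it. A 12 mm tube, 10 mm above the tip, runs radially outward to the drive unit (70 mm wide, from 172 mm off the axis, 40 to 145 mm above table_axis with its handle); behind it, from 315 mm off the axis, a column 0.43 m above the bench. Fixed; keep off
- clamp_pivot (a point): vertical pivot axis of the table's clamp lever, 122 mm off the table's axis, on top of a lug on the side of the base, 34 mm above the granite and 34 mm below table_axis
- clamp_knob (a point): centre of the red ball (22 mm in diameter) at the end of the clamp lever, 70 mm from the pivot axis and 38 mm above clamp_pivot (4 mm above table_axis). The steel bar of the lever, 10 mm thick, slopes up to it from the pivot
- clamp (a joint): angle of the clamp lever, rad: 0 fully released, growing clockwise seen from above, hard stop at 1.4 = locked. Starts between 0 and 0.35. The brake bites from about 1.0. Friction 0.25 N m (about 4 N at the ball); it stays where it is left
- specimen: loose blue block with a bright metal plate let into its top, 65 x 45 x 22 mm high, on the granite; origin at the centre of its underside. Leave it alone
- square_block: loose bright steel block, 45 x 45 x 40 mm high, on the granite; origin at the centre of its underside. Leave it alone
- ring_gauge: loose steel ring, 48 mm outside diameter, 26 mm bore, 18 mm high, on the granite; origin at the centre of its underside. Leave it alone

How it is judged:
By the outcome, as a careful person would: the job done as asked, in the order asked, and still so for the second after the job is handed in, with the robot touching nothing.
It also fails if it takes over 67 s, if anything falls off the work surface, if the arm or the gripper's body presses on something with over 40 N, if the wrist force passes 120 N, or if a joint passes its speed limit or range.

## Working session

There is one attempt and no reset: what is moved stays moved. The work goes in short steps, Python scripts to look and compute and a shell command to move; the robot and the scene stay as the last step left them, time stands still between calls to the robot, and variables do not carry over. Pictures are saved under pics/ and viewed, at most 10 in all, crops included, and the job is handed in when it is done.

```bash
mkdir -p pics; python3 - <<'E'
from workcell import ctrl
import cv2,numpy as np
o=ctrl.get_obs();print(o)
for n in("scene","top","wrist"):
    im=ctrl.get_image(n);cv2.imwrite(f"pics/{n}0.png",im[:,:,::-1]);p=ctrl.camera_params(n)
    print(n,{k:np.round(v,4).tolist() for k,v in p.items()})
E
```

```text
{'t': 0.0, 'qpos': array([ 1.14099071e+00,  4.23862876e-01,  1.63070174e+00, -5.92243226e-05,
        1.08857771e+00, -1.90018965e-02]), 'qvel': array([ 0.00095722, -0.00021263,  0.00227832,  0.00014662,  0.0014472 ,
        0.00017642]), 'joint_torque': array([ 1.14944443e-03, -5.44612598e+01, -2.73665679e+01,  6.44319411e-02,
        2.28405307e-02, -1.03830710e-04]), 'ee_pos': array([249.33708432, 572.46244605, 200.98334679]), 'orientation': array([-6.40658700e-01, -3.07527394e+00,  2.39129203e-03]), 'ft_force': array([-0.12393248,  0.81343444,  0.74787229]), 'moment': array([-0.06456839, -0.04209814, -0.03175539]), 'grasp_force': 0.0, 'width': 87.84680147340899}
scene {'vfov': 51.9638, 'cx': 318.5674, 'cy': 203.5932, 'R': [[-0.8533, 0.5208, 0.0249], [0.2612, 0.4682, -0.8441], [-0.4513, -0.7138, -0.5356]], 't': [531.2719, -29.3459, 1022.6968]}
top {'vfov': 49.8661, 'cx': 313.3111, 'cy': 196.5811, 'R': [[-0.0254, -0.9992, -0.0294], [-0.9972, 0.0274, -0.0691], [0.0699, 0.0276, -0.9972]], 't': [21.5568, 606.9528, 858.47]}
wrist {'vfov': 61.7354, 'cx': 323.5146, 'cy': 201.8761, 'T_tool_cam': [[-0.0001, -0.9688, -0.248, 67.2923], [1.0, 0.0, -0.0005, 0.4636], [0.0005, -0.248, 0.9688, -182.3634], [0.0, 0.0, 0.0, 1.0]]}
```

View pics/top0.png

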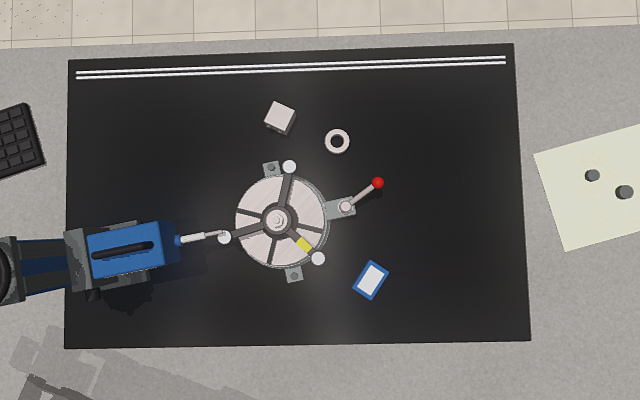

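View pics/scene0.png

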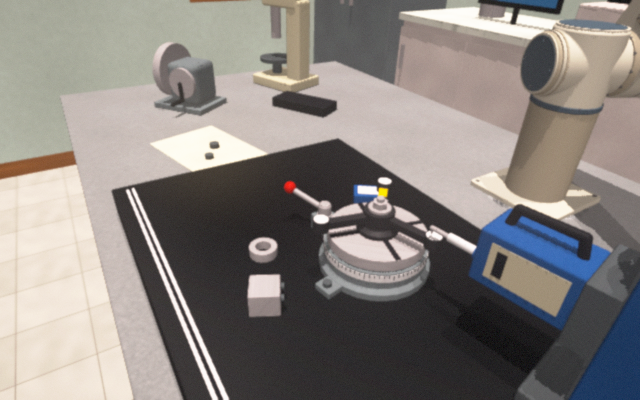

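The top view shows the table at about (277,220), the banded arm's boss at (318,258), the stylus near (224,236), the lever pivot at (345,206) and the red ball at (378,183). I'll enlarge it to read these more closely.

```bash
python3 - <<'E'
import cv2
im=cv2.imread("pics/top0.png")[140:290,195:395]
cv2.imwrite("pics/crop.png",cv2.resize(im,None,fx=4,fy=4,interpolation=cv2.INTER_CUBIC))
E
```

```text
(no output)
```

View pics/crop.png

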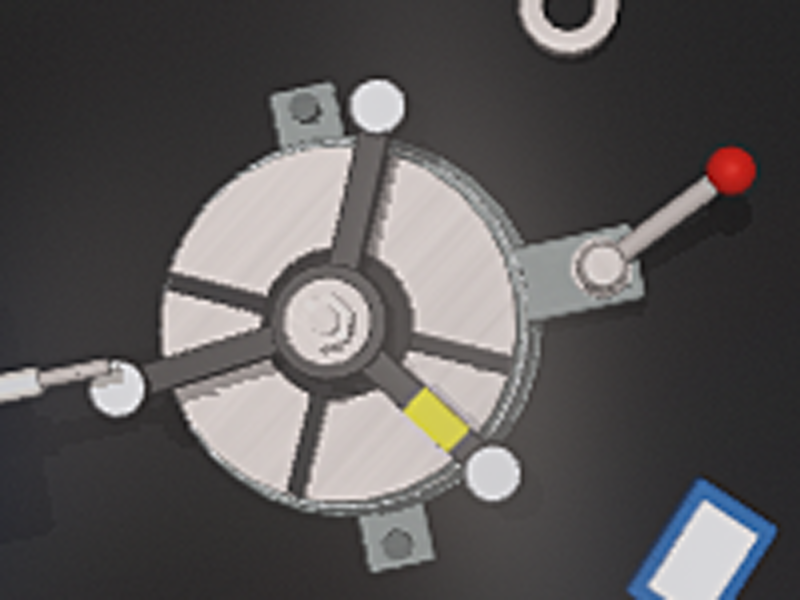

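```bash
cat > h.py <<'E'
import numpy as np
from workcell import ctrl
def cam(n,o=None):
    p=ctrl.camera_params(n);f=200/np.tan(np.radians(p["vfov"]/2))
    if n!="wrist": return f,p["cx"],p["cy"],np.array(p["R"]),np.array(p["t"])
    from scipy.spatial.transform import Rotation as Ro
    T=np.eye(4);T[:3,:3]=Ro.from_rotvec(o["orientation"]).as_matrix();T[:3,3]=o["ee_pos"]
    C=np.linalg.inv(T@np.array(p["T_tool_cam"]));return f,p["cx"],p["cy"],C[:3,:3],C[:3,3]
def back(c,u,v,z):
    f,cx,cy,R,t=c;d=R.T@[(u-cx)/f,(v-cy)/f,1];C=-R.T@t;return C+d*(z-C[2])/d[2]
def proj(c,X):
    f,cx,cy,R,t=c;q=R@np.array(X)+t;return np.array([cx+f*q[0]/q[2],cy+f*q[1]/q[2]])
E
python3 - <<'E'
from h import *
c=cam("top");b=lambda u,v,z:back(c,195+(u+.5)/4-.5,140+(v+.5)/4-.5,z)
P=[b(377,106,164),b(117,389,164),b(493,473,164)];A=sum(P)/3
print(A.round(1))
for n,q in zip(["far","sty","mark","styl","piv","ball","disc"],P+[b(115,369,172),b(602,264,103),b(732,170,132),b(341,322,128)]):
    d=q-A;print(n,q.round(1),np.hypot(*d[:2]).round(1),np.degrees(np.arctan2(d[1],d[0])).round(1))
for u,v,z in[(280,118,40),(337,141,18),(371,281,22)]: print(back(c,u,v,z).round(1))
s=cam("scene")
for q in P+[A]: print(proj(s,q).round(1))
E
```

```text
[558.8  65.1 164. ]
far [651.1  42.4 164. ] 95.0 -13.8
sty [532.4 156.4 164. ] 95.1 106.1
mark [493.   -3.5 164. ] 95.1 -133.8
styl [541.  155.3 172. ] 91.9 101.2
piv [583.2 -55.1 103. ] 122.6 -78.5
ball [ 622.2 -112.9  132. ] 188.9 -70.4
disc [559.2  63.6 128. ] 1.5 -76.8
[767.9  68.6  40. ]
[721.4 -46.3  18. ]
[ 434.2 -106.    22. ]
[319.8 218.5]
[433.  234.9]
[383.4 180.3]
[378.2 209.2]
```

View pics/wrist0.png

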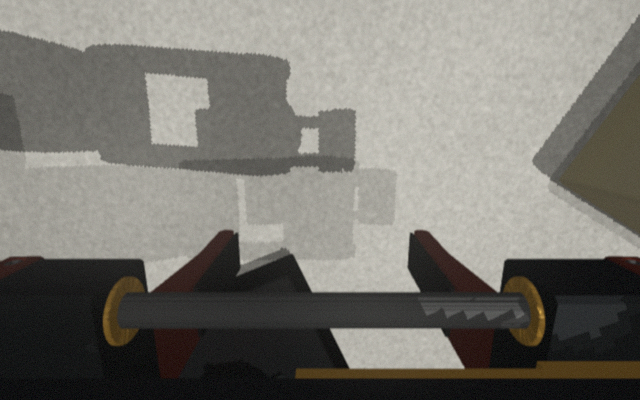

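The three bosses all fit a 95 mm radius and the pivot sits at 122.6 mm, which matches the given sizes. The wrist view shows only bench. I plan to push the arm at -14° clockwise by about 124°, which keeps the gripper away from the tester. First I'll retract, lift, and swing round clear of the column.

```bash
python3 -m pendant '{"grip":[-1,-1,-1,-1,-1,-1,-1,-1],"linear":[[0,-28,-19],[0,-28,-19],[0,-28,-19],[0,-28,-19],[0,-28,-19],[0,-28,-19],[0,-28,-19],[0,-28,-19]],"angular":[[0,0,0],[0,0,0],[0,0,0],[0,0,0],[0,0,0],[0,0,0],[0,0,0],[0,0,0]]}' &&
python3 -m pendant '{"grip":[-1,-1,-1,-1,-1,-1,-1,-1,-1,-1,-1,-1],"linear":[[-39.9,-2,0],[-39.9,-2,0],[-39.9,-2,0],[-39.9,-2,0],[-39.9,-2,0],[-39.9,-2,0],[-39.9,-2,0],[-39.9,-2,0],[-39.9,-2,0],[-39.9,-2,0],[-39.9,-2,0],[0,0,0]],"angular":[[0,0,0.1],[0,0,0.1],[0,0,0.1],[0,0,0.1],[0,0,0.1],[0,0,0.1],[0,0,0.1],[0,0,0.1],[0,0,0.1],[0,0,0.1],[0,0,0.1],[0,0,0]]}'
```

```text
t: 0.82
ee_pos: [159.4, 366.1, 354.3]
orientation: [-0.641, -3.075, 0.001]
ft_force: [-0.5, 0.5, -0.1]
width: 38.2
grasp_force: 0.0
t: 1.82
ee_pos: [399.8, 19.4, 353.7]
orientation: [2.167, 2.273, -0.003]
ft_force: [0.7, -0.1, 1.5]
width: 0.6
grasp_force: 0.0
```

```bash
python3 -m pendant '{"grip":[-1,-1,-1,-1,-1,-1,-1],"linear":[[7.2,33.2,9],[7.2,33.2,9],[7.2,33.2,9],[7.2,33.2,9],[7.2,33.2,9],[7.2,33.2,9],[7.2,33.2,9]],"angular":[[0,0,0],[0,0,0],[0,0,0],[0,0,0],[0,0,0],[0,0,0],[0,0,0]]}' &&
python3 -m pendant '{"grip":[-1,-1,-1,-1,-1,-1,-1,-1,-1,-1,-1,-1],"linear":[[0,0,0],[0,0,0],[0,0,0],[0,0,0],[0,0,0],[0,0,0],[0,0,0],[0,0,0],[0,0,0],[0,0,0],[0,0,0],[0,0,0]],"angular":[[0,0,-0.107],[0,0,-0.107],[0,0,-0.107],[0,0,-0.107],[0,0,-0.107],[0,0,-0.107],[0,0,-0.107],[0,0,-0.107],[0,0,-0.107],[0,0,-0.107],[0,0,-0.107],[0,0,-0.107]]}'; python3 - <<'E'
from h import *
import cv2
o=ctrl.get_obs();im=ctrl.get_image("wrist")[:,:,::-1]
c=cam("wrist",o);u,v=proj(c,[541,157,172]);print(o["ee_pos"],o["orientation"],o["qpos"],u,v)
cv2.imwrite("pics/w1.png",im);np.save("o1.npy",np.r_[o["ee_pos"],o["orientation"]])
u,v=int(u),int(v);x0=max(0,u-100);y0=max(0,v-75);print(x0,y0)
cv2.imwrite("pics/w1c.png",cv2.resize(im[y0:y0+150,x0:x0+200],None,fx=4,fy=4,interpolation=cv2.INTER_CUBIC))
for a in(-13.8,106.2,-133.8):
    print(proj(c,[558.8+95*np.cos(np.radians(a)),65.1+95*np.sin(np.radians(a)),164]))
E
```

```text
t: 2.4
ee_pos: [629.5, 90.6, 289.7]
orientation: [-2.152, -2.288, 0.001]
ft_force: [-0.1, -0.4, 0.5]
width: 0.6
grasp_force: 0.0
t: 3.4
ee_pos: [628.0, 90.2, 290.4]
orientation: [-0.345, -3.122, 0.0]
ft_force: [-0.2, 0.2, 0.1]
width: 0.2
grasp_force: 0.0
[627.99995504  90.15174503 290.37578902] [-3.45445264e-01 -3.12169608e+00  4.94796027e-05] [ 1.23736131e-01  3.54343507e-01  1.52159431e+00  1.72305700e-04
  1.26648057e+00 -1.22668974e+00] 377.74475675169623 76.99681810911437
277 1
[280.36860197 223.1307801 ]
[373.72086244  67.80659113]
[182.97193254  63.67998861]
```

View pics/w1c.png

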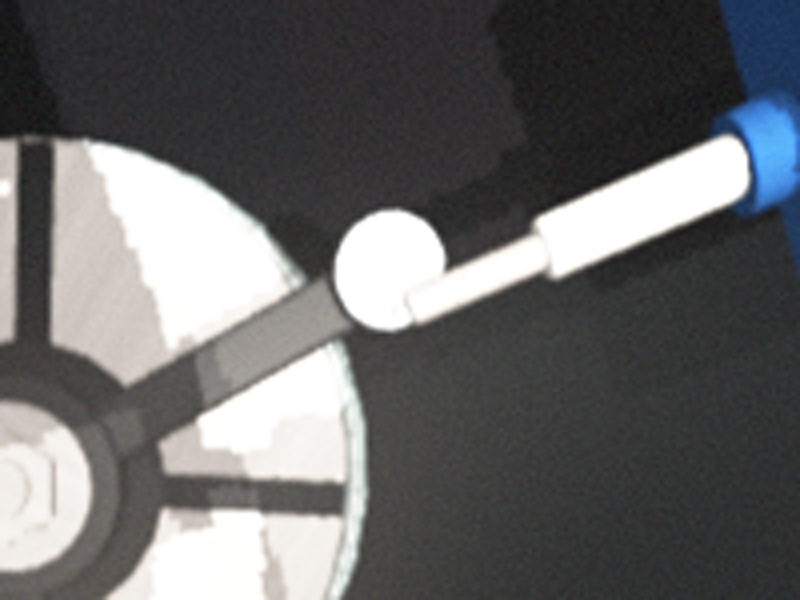

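The crop shows the face under test at (390,270) crop pixels, within 1 px of prediction. The rod runs from its tip end at (412,305) to (545,250), and the thick tube runs on to (742,168). Next I'll work out the stylus bearing.

```bash
python3 - <<'E'
from h import *
o=np.load("o1.npy");c=cam("wrist",dict(ee_pos=o[:3],orientation=o[3:]))
ct=cam("top")
b=lambda u,v,z:back(c,277+(u+.5)/4-.5,1+(v+.5)/4-.5,z)
bt=lambda u,v,z:back(ct,195+(u+.5)/4-.5,140+(v+.5)/4-.5,z)
q=b(390,270,164);A=np.array([558.8,65.1]);print(q)
def rep(n,p,A=A):
    d=p[:2]-A;print(n,p.round(1),np.hypot(*d).round(1),np.degrees(np.arctan2(d[1],d[0])).round(2))
rep("face",q)
for z in(182,188):
    e,m,f=b(417,303,z),b(545,249.5,z),b(742,168,z)
    for n,p in zip("emf",(e,m,f)):rep(n,p)
    g=f-m;print(z,"dir",np.degrees(np.arctan2(g[1],g[0])))
    for n,p in zip(("t0","t1","t2"),(bt(108,367,z),bt(40,379,z),bt(2,385,z))):rep(n,p)
E
```

```text
[532.62577203 156.62162558 164.        ]
face [532.6 156.6 164. ] 95.2 105.96
e [541.8 157.9 182. ] 94.3 100.38
m [537.4 185.  182. ] 121.8 100.11
f [531.  225.8 182. ] 163.1 99.82
182 dir 98.97556676785648
t0 [542.  155.8 182. ] 92.3 100.5
t1 [537.7 184.5 182. ] 121.2 100.03
t2 [535.6 200.5 182. ] 137.4 99.72
e [542.2 156.8 188. ] 93.2 100.24
m [537.9 183.4 188. ] 120.1 100.0
f [531.6 223.3 188. ] 160.5 99.74
188 dir 98.97556676785645
t0 [542.  154.4 188. ] 90.8 100.65
t1 [537.8 182.8 188. ] 119.6 100.14
t2 [535.7 198.7 188. ] 135.6 99.82
```

```bash
python3 -m pendant '{"grip":[-1,-1,-1,-1,-1,-1,-1,-1,-1,-1],"linear":[[-4,0,19],[0,0,19],[0,0,19],[0,0,19],[0,0,19],[0,0,19],[0,0,19],[0,0,19],[0,0,0],[0,0,0]],"angular":[[0,0,0.02],[0,0,0],[0,0,0],[0,0,0],[0,0,0],[0,0,0],[0,0,0],[0,0,0],[0,0,0],[0,0,0]]}' &&
python3 -m pendant '{"grip":[-1,-1,-1,-1,-1,-1,-1],"linear":[[0,-3,0],[0,-3,0],[0,-3,0],[0,-3,0],[0,-3,0],[0,-3,0],[0,-2,0]],"angular":[[0,0,0],[0,0,0],[0,0,0],[0,0,0],[0,0,0],[0,0,0],[0,0,0]]}'
```

```text
t: 4.28
ee_pos: [631.4, 88.9, 137.9]
orientation: [-0.388, -3.115, 0.001]
ft_force: [0.2, 0.2, 1.0]
width: 0.5
grasp_force: 0.0
t: 4.87
ee_pos: [627.3, 68.6, 139.0]
orientation: [0.387, 3.117, -0.0]
ft_force: [0.3, -0.4, 0.7]
width: 0.8
grasp_force: 0.0
```

```bash
python3 -m pendant '{"grip":[-1,-1,-1,-1,-1,-1,-1,-1,-1,-1,-1,-1],"linear":[[-0.94,-3.27,0],[-0.94,-3.27,0],[-0.94,-3.27,0],[-0.94,-3.27,0],[-0.94,-3.27,0],[-0.94,-3.27,0],[-0.94,-3.27,0],[-0.94,-3.27,0],[-0.94,-3.27,0],[-0.94,-3.27,0],[-0.94,-3.27,0],[-0.94,-3.27,0]],"angular":[[0,0,0.05],[0,0,0.05],[0,0,0.05],[0,0,0.05],[0,0,0.05],[0,0,0.05],[0,0,0.05],[0,0,0.05],[0,0,0.05],[0,0,0.05],[0,0,0.05],[0,0,0.05]]}'
```

```text
t: 5.87
ee_pos: [618.6, 30.1, 139.5]
orientation: [1.294, 2.861, 0.002]
ft_force: [1.1, 1.4, 2.0]
width: 0.5
grasp_force: 1.3
```

```bash
python3 -m pendant '{"grip":[-1,-1,-1,-1,-1,-1,-1,-1,-1,-1,-1,-1],"linear":[[-0.94,-3.27,0],[-0.94,-3.27,0],[-0.94,-3.27,0],[-0.94,-3.27,0],[-0.94,-3.27,0],[-0.94,-3.27,0],[-0.94,-3.27,0],[-0.94,-3.27,0],[-0.94,-3.27,0],[-0.94,-3.27,0],[-0.94,-3.27,0],[-0.94,-3.27,0]],"angular":[[0,0,0.05],[0,0,0.05],[0,0,0.05],[0,0,0.05],[0,0,0.05],[0,0,0.05],[0,0,0.05],[0,0,0.05],[0,0,0.05],[0,0,0.05],[0,0,0.05],[0,0,0.05]]}' &&
python3 -m pendant '{"grip":[-1,-1,-1,-1,-1,-1,-1,-1,-1,-1,-1,-1],"linear":[[-0.94,-3.27,0],[-0.94,-3.27,0],[-0.94,-3.27,0],[-0.94,-3.27,0],[-0.94,-3.27,0],[-0.94,-3.27,0],[-0.94,-3.27,0],[-0.94,-3.27,0],[-0.94,-3.27,0],[0,0,0],[0,0,0],[0,0,0]],"angular":[[0,0,0.05],[0,0,0.05],[0,0,0.05],[0,0,0.05],[0,0,0.05],[0,0,0.05],[0,0,0.05],[0,0,0.05],[0,0,0.05],[0,0,0],[0,0,0],[0,0,0]]}'; python3 - <<'E'
from h import *
import cv2
o=ctrl.get_obs();im=ctrl.get_image("wrist")[:,:,::-1]
c=cam("wrist",o);np.save("o2.npy",np.r_[o["ee_pos"],o["orientation"]])
d=o["ee_pos"][:2]-[558.8,65.1];r=o["orientation"];psi=2*np.arctan2(r[1],r[0])-np.pi/2
B=psi-np.pi/2;print("bar",np.degrees(B)%360,"along",d@[np.cos(B),np.sin(B)],"perp",d@[np.cos(psi),np.sin(psi)],o["qpos"])
cv2.imwrite("pics/w2.png",im);cv2.imwrite("pics/t2.png",ctrl.get_image("top")[:,:,::-1])
print(proj(c,[541.9,157,172]))
E
```

```text
t: 6.87
ee_pos: [588.7, 3.3, 139.5]
orientation: [2.082, 2.351, 0.003]
ft_force: [0.6, 0.4, 2.5]
width: 0.5
grasp_force: 1.4
t: 7.87
ee_pos: [558.3, -2.9, 138.9]
orientation: [2.551, 1.833, 0.0]
ft_force: [-0.3, 0.3, 0.0]
width: 0.7
grasp_force: 0.0
bar 251.40128180216797 along 64.65475966981444 perp 21.215520413990646 [-2.65754459e-02  4.08640912e-01  1.82566548e+00 -3.31375812e-05
  9.06914768e-01  2.98053837e-01]
[ 145.2076682  -100.92849329]
```

View pics/t2.png

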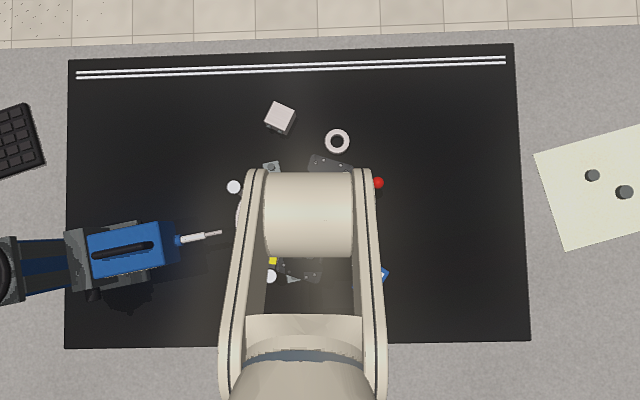

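The top view shows the unmarked boss at (234,187) and the marked one at (271,276), with the arm covering the rest. I'll compute the angle from these.

```bash
python3 - <<'E'
from h import *
import cv2
from scipy.ndimage import label
c=cam("top");im=cv2.imread("pics/t2.png").astype(int)
def f(u,v,z=164):
    w=im[v-8:v+9,u-8:u+9];m=w.min(2)>185;y,x=np.nonzero(m);uu,vv=x.mean()+u-8,y.mean()+v-8
    p=back(c,uu,vv,z);d=p[:2]-[558.8,65.1];print(uu,vv,m.sum(),p.round(1),np.hypot(*d),np.degrees(np.arctan2(d[1],d[0]))%360)
f(234,187);f(271,276)
E
```

```text
233.46280991735537 186.53719008264463 121 [618.5 138.8 164. ] 94.85332039987736 51.03163854478878
270.9230769230769 275.91208791208794 91 [464.5  76.9 164. ] 95.04330603360438 172.88390349755207
```

View pics/w2.png

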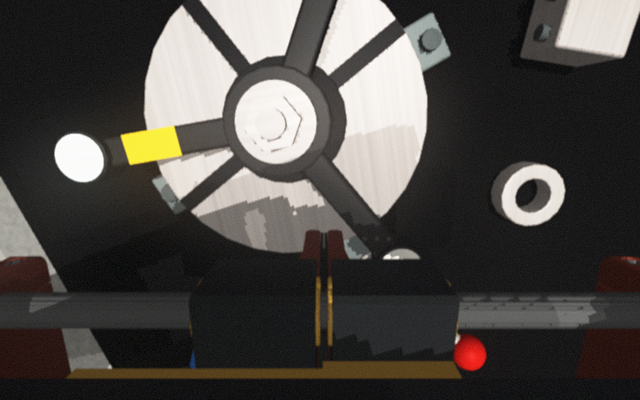

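```bash
python3 - <<'E'
from h import *
o=np.load("o2.npy");c=cam("wrist",dict(ee_pos=o[:3],orientation=o[3:]));ct=cam("top")
for z in(144,154,164,174):
    print(z,back(c,80,157,z).round(1),back(ct,270.9,275.9,z).round(1),"fingertip-adj boss",back(c,402,258,z).round(1),"nut",back(c,272,122,z+22).round(1),"ball",back(c,470,352,z-32).round(1))
print(ctrl.get_obs()["ft_force"])
for h in(128,146,160):
  for a in (291,):
    for r in(40,65,80): print(h,r,proj(c,[558.8+r*np.cos(np.radians(a)),65.1+r*np.sin(np.radians(a)),h]).round(1))
E
```

```text
144 [451.4  82.5 144. ] [462.3  79.5 144. ] fingertip-adj boss [597.5 -27.5 144. ] nut [557.1  66.3 166. ] ball [ 628.1 -130.8  112. ]
154 [458.6  81.3 154. ] [463.4  78.2 154. ] fingertip-adj boss [596.5 -22.5 154. ] nut [558.6  65.9 176. ] ball [ 625.8 -121.6  122. ]
164 [465.9  80.1 164. ] [464.5  76.9 164. ] fingertip-adj boss [595.5 -17.5 164. ] nut [560.1  65.6 186. ] ball [ 623.5 -112.5  132. ]
174 [473.1  78.9 174. ] [465.6  75.6 174. ] fingertip-adj boss [594.5 -12.5 174. ] nut [561.5  65.3 196. ] ball [ 621.2 -103.3  142. ]
[-0.12135425 -0.24420655  0.03276392]
128 40 [330.6 176.1]
128 65 [357.1 207.8]
128 80 [372.3 226.2]
146 40 [331.4 181.9]
146 65 [360.3 216.6]
146 80 [376.9 236.5]
160 40 [332.  187.4]
160 65 [363.3 224.6]
160 80 [381.2 246. ]
```

The wrist picture shows the finger at (323,236) on the clockwise side of the bar it was pushing. The spider turned only about 55° before the tip slipped past the bar. The heights check out, so the tip probably had too little overlap. I'll hop back over the bar and push again with the tip deeper and further out.

```bash
python3 -m pendant '{"grip":[-1,-1,-1,-1,-1,-1,-1],"linear":[[0,0,-16],[0,0,-16],[0,0,-16],[0,0,-16],[10.9,17.6,0],[10.9,17.6,0],[10.9,17.6,0]],"angular":[[0,0,0],[0,0,0],[0,0,0],[0,0,0],[0,0,0],[0,0,0],[0,0,0]]}' && python3 -m pendant '{"grip":[-1,-1,-1,-1,-1,-1,-1,-1,-1],"linear":[[0,0,0],[0,0,0],[0,0,0],[0,0,0],[0,0,0],[0,0,0],[0,0,0],[0,0,0],[0,0,0]],"angular":[[0,0,-0.1],[0,0,-0.1],[0,0,-0.1],[0,0,-0.1],[0,0,-0.1],[0,0,-0.1],[0,0,-0.1],[0,0,0],[0,0,0]]}'; python3 - <<'E'
from h import *
import cv2
o=ctrl.get_obs();a=ctrl.get_image("wrist")[:,:,::-1];b=ctrl.get_image("scene")[:,:,::-1]
np.save("o3.npy",np.r_[o["ee_pos"],o["orientation"]])
cv2.imwrite("pics/w3.png",a);cv2.imwrite("pics/s3.png",b)
cv2.imwrite("pics/ws3.png",np.vstack([a[:290],b[110:380]]))
E
```

```text
t: 8.55
ee_pos: [619.5, 11.3, 203.5]
orientation: [2.552, 1.832, 0.002]
ft_force: [0.8, 0.4, 0.4]
width: 0.6
grasp_force: 0.0
t: 9.3
ee_pos: [618.6, 11.2, 202.7]
orientation: [-1.773, -2.593, 0.0]
ft_force: [-0.5, -0.1, -0.1]
width: 0.3
grasp_force: 0.0
```

View pics/ws3.png

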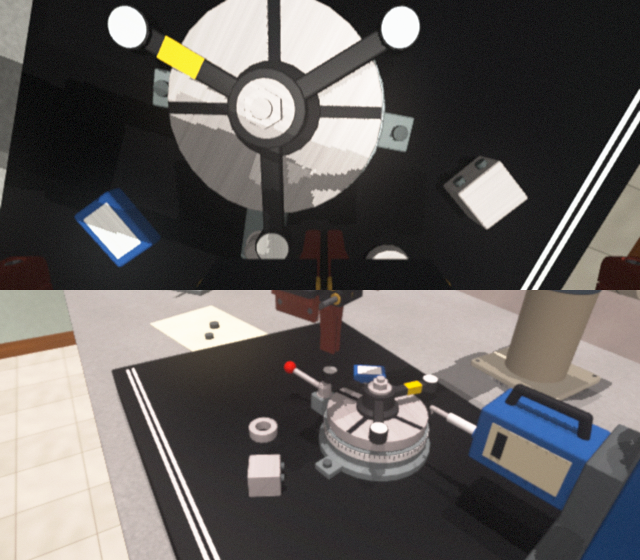

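```bash
python3 - <<'E'
from h import *
import cv2
o=np.load("o3.npy");s=cam("scene");print(proj(s,o[:3]).round(1),proj(s,o[:3]+[0,0,15]).round(1))
im=cv2.imread("pics/s3.png")[90:250,240:440];cv2.imwrite("pics/s3c.png",cv2.resize(im,None,fx=3.5,fy=3.5,interpolation=cv2.INTER_CUBIC))
E
```

```text
[327.9 181.6] [328.3 172.9]
```

View pics/s3c.png

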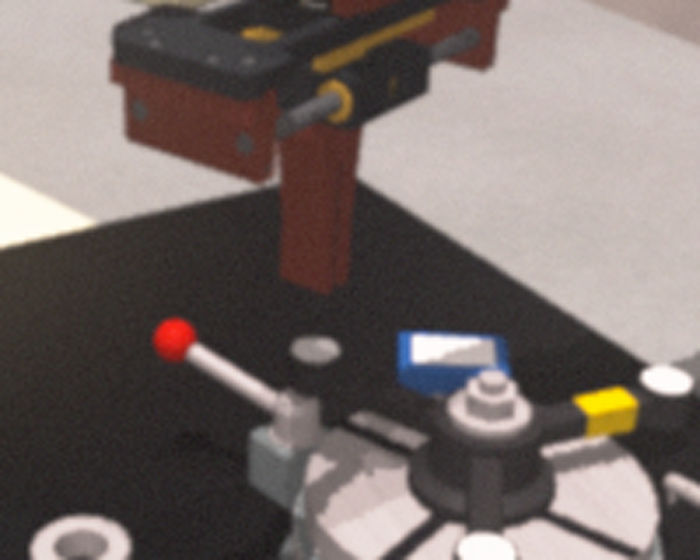

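The scene crop shows the real fingertip at (330,171), but the reported TCP projects to (328,182). So the tip is about 17 mm higher than reported. The first push overlapped the bar by only about 4 mm, which explains the slip. I'll use reported z = tip − 17 from here, and descend to about 121.

```bash
python3 -m pendant '{"grip":[-1,-1,-1,-1,-1,-1,-1,-1,-1],"linear":[[0,0,20],[0,0,20],[0,0,15],[0,0,10],[0,0,8],[0,0,5],[0,0,4],[0,0,0],[0,0,0]],"angular":[[0,0,0],[0,0,0],[0,0,0],[0,0,0],[0,0,0],[0,0,0],[0,0,0],[0,0,0],[0,0,0]]}' && python3 -m pendant '{"grip":[-1,-1,-1,-1,-1],"linear":[[0,-3,0],[0,-3,0],[0,-3,0],[0,-3,0],[0,-3,0]],"angular":[[0,0,0],[0,0,0],[0,0,0],[0,0,0],[0,0,0]]}'
```

```text
t: 10.15
ee_pos: [618.8, 11.2, 121.2]
orientation: [1.77, 2.595, 0.001]
ft_force: [0.1, 0.3, -0.4]
width: 0.3
grasp_force: 0.0
t: 10.57
ee_pos: [604.2, 5.6, 121.1]
orientation: [1.77, 2.595, 0.0]
ft_force: [-0.7, -0.2, 0.7]
width: 0.5
grasp_force: 0.0
```

```bash
python3 -m pendant '{"grip":[-1,-1,-1,-1,-1,-1,-1,-1,-1,-1],"linear":[[-0.94,-3.62,0],[-0.94,-3.62,0],[-0.94,-3.62,0],[-0.94,-3.62,0],[-0.94,-3.62,0],[-0.94,-3.62,0],[-0.94,-3.62,0],[-0.94,-3.62,0],[-0.94,-3.62,0],[-0.94,-3.62,0]],"angular":[[0,0,0.05],[0,0,0.05],[0,0,0.05],[0,0,0.05],[0,0,0.05],[0,0,0.05],[0,0,0.05],[0,0,0.05],[0,0,0.05],[0,0,0.05]]}' && python3 -m pendant '{"grip":[-1,-1,-1,-1,-1,-1,-1,-1,-1,-1],"linear":[[-0.94,-3.62,0],[-0.94,-3.62,0],[-0.94,-3.62,0],[-0.94,-3.62,0],[-0.94,-3.62,0],[-0.94,-3.62,0],[-0.94,-3.62,0],[-0.94,-3.62,0],[-0.94,-3.62,0],[0,0,0]],"angular":[[0,0,0.05],[0,0,0.05],[0,0,0.05],[0,0,0.05],[0,0,0.05],[0,0,0.05],[0,0,0.05],[0,0,0.05],[0,0,0.05],[0,0,0]]}'; python3 - <<'E'
from h import *
import cv2
o=ctrl.get_obs();a=ctrl.get_image("wrist")[:,:,::-1];t=ctrl.get_image("top")[:,:,::-1]
np.save("o4.npy",np.r_[o["ee_pos"],o["orientation"]])
cv2.imwrite("pics/w4.png",a);cv2.imwrite("pics/t4.png",t)
cv2.imwrite("pics/wt4.png",np.vstack([a[:260],t[100:330]]))
d=o["ee_pos"][:2]-[558.8,65.1];r=o["orientation"];psi=2*np.arctan2(r[1],r[0])-np.pi/2
B=psi-np.pi/2;print("bar",np.degrees(B)%360,"along",d@[np.cos(B),np.sin(B)],"perp",d@[np.cos(psi),np.sin(psi)])
c=cam("wrist",o)
for q in (cam("top"),c): print(proj(q,[558.8+95*np.cos(B-2.0944),65.1+95*np.sin(B-2.0944),164]).round(1))
E
```

```text
t: 11.4
ee_pos: [570.8, -9.0, 121.0]
orientation: [2.359, 2.074, 0.002]
ft_force: [2.0, -0.7, -0.1]
width: 0.6
grasp_force: 0.9
t: 12.23
ee_pos: [536.5, -6.5, 120.9]
orientation: [-2.762, -1.496, 0.0]
ft_force: [-0.2, 0.3, 0.0]
width: 1.0
grasp_force: 0.0
bar 236.8908165745097 along 72.12086328829956 perp 20.43603948595613
[227.8 246.5]
[ 41.7 -30.6]
```

View pics/wt4.png

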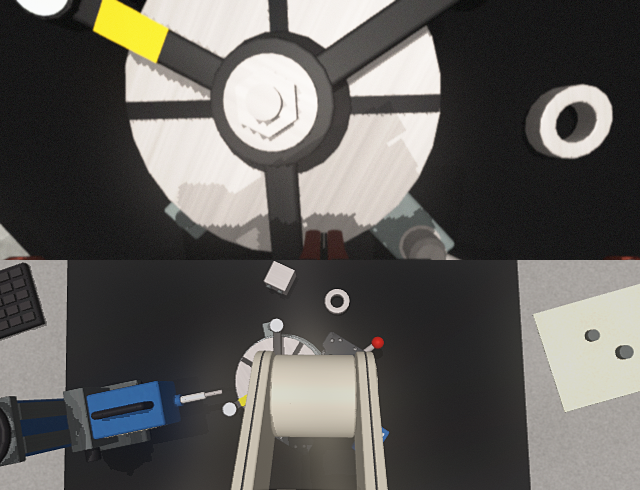

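The finger is still behind the bar. The top view shows the marked boss at (230,249) and another at (277,165) in full-picture pixels. I'll measure both.

```bash
cat >> h.py <<'E'
def face(im,u,v,A=(558.8,65.1),c=None,r=9):
    c=c or cam("top");w=im[v-r:v+r+1,u-r:u+r+1].astype(int);m=w.min(2)>170;y,x=np.nonzero(m);uu,vv=x.mean()+u-r,y.mean()+v-r
    d=back(c,uu,vv,164)[:2]-A;print(uu.round(1),vv.round(1),m.sum(),"r",np.hypot(*d).round(1),"ang",np.degrees(np.arctan2(d[1],d[0])).round(2))
E
python3 - <<'E'
from h import *
import cv2
im=cv2.imread("pics/t4.png");face(im,230,249);face(im,277,165)
face(cv2.imread("pics/top0.png"),289,167)
face(cv2.imread("pics/top0.png"),318,258)
E
```

```text
229.0 248.7 135 r 95.1 ang 119.5
276.0 164.7 132 r 95.4 ang -0.31
288.8 166.1 135 r 95.0 ang -13.73
317.7 257.9 136 r 94.8 ang -133.95
```

```bash
python3 -m pendant '{"grip":[-1,-1,-1,-1,-1,-1,-1,-1],"linear":[[-0.94,-3.62,0],[-0.94,-3.62,0],[-0.94,-3.62,0],[-0.94,-3.62,0],[-0.94,-3.62,0],[-0.94,-3.62,0],[0,0,0],[0,0,0]],"angular":[[0,0,0.05],[0,0,0.05],[0,0,0.05],[0,0,0.05],[0,0,0.05],[0,0,0.05],[0,0,0],[0,0,0]]}'; python3 - <<'E'
from h import *
import cv2
t=ctrl.get_image("top")[:,:,::-1];cv2.imwrite("pics/t5.png",t)
c=cam("top")
for a in(-18,102.3):
    u,v=proj(c,[558.8+95*np.cos(np.radians(a)),65.1+95*np.sin(np.radians(a)),164]).round().astype(int);face(t,u,v)
E
```

```text
t: 13.0
ee_pos: [517.1, 3.3, 120.9]
orientation: [-2.953, -1.073, -0.0]
ft_force: [0.1, 0.7, -0.2]
width: 0.3
grasp_force: 0.0
292.0 166.8 131 r 95.2 ang -17.23
223.6 233.6 92 r 94.1 ang 102.73
```

```bash
python3 -m pendant '{"grip":[-1,-1,-1,-1,-1,-1,-1,-1,-1,-1],"linear":[[-0.4,-1.45,0],[-0.4,-1.45,0],[0,0,0],[0,0,0],[0,5,0],[0,5,0],[0,0,-30],[0,0,-40],[0,0,-40],[0,0,-40]],"angular":[[0,0,0.02],[0,0,0.02],[0,0,0],[0,0,0],[0,0,0],[0,0,0],[0,0,0],[0,0,0],[0,0,0],[0,0,0]]}'; python3 - <<'E'
from h import *
import cv2
t=ctrl.get_image("top")[:,:,::-1]
c=cam("top")
for a in(-19.5,100.5):
    u,v=proj(c,[558.8+95*np.cos(np.radians(a)),65.1+95*np.sin(np.radians(a)),164]).round().astype(int);face(t,u,v)
o=ctrl.get_obs();c=cam("wrist",o);print(o["ee_pos"],o["orientation"],o["qpos"][5],proj(c,[542,158,168]))
E
```

```text
t: 13.88
ee_pos: [520.3, -3.3, 272.3]
orientation: [-2.974, -1.01, 0.002]
ft_force: [1.3, 0.5, -0.0]
width: 0.4
grasp_force: 0.0
293.8 167.5 133 r 94.9 ang -19.15
221.5 232.2 209 r 97.0 ang 100.93
[524.8219496   -3.39725816 280.62004342] [2.97096854 1.00887125 0.01700313] 0.8868501866676191 [179.61201129  62.0875361 ]
```

```bash
cat > tube.py <<'E'
from h import *
import cv2
def run(im,c,marks,z0=185,thr=150):
    g=im.astype(int).min(2);P=[]
    for a in marks:
        u,v=proj(c,[558.8+95*np.cos(np.radians(a)),65.1+95*np.sin(np.radians(a)),164])
        Y,X=np.mgrid[0:400,0:640];m=(g>190)&(np.hypot(X-u,Y-v)<20);n,l,s,ce=cv2.connectedComponentsWithStats(m.astype(np.uint8))
        k=1+np.argmax(s[1:,4]);p=back(c,*ce[k],164)[:2];d=p-[558.8,65.1];P.append(p)
        print("face",a,ce[k].round(1),s[k].tolist(),p.round(1),np.hypot(*d).round(1),np.degrees(np.arctan2(d[1],d[0])).round(2))
    th=np.radians(100.);e=np.array([np.cos(th),np.sin(th),0]);n=np.array([-e[1],e[0],0])
    for z in(182,188):
        L=[]
        for r in range(100,165,5):
            s=np.arange(-14,14.1,.5);q=np.array([proj(c,[558.8,65.1,z]+r*e+x*n) for x in s])
            I=cv2.remap(g.astype(np.float32),q[:,0].astype(np.float32)[None],q[:,1].astype(np.float32)[None],1)[0]
            k=I>thr
            if k.any():L.append((r,round(s[k].mean(),1),round(np.ptp(s[k]),1)))
        print(z,L)
E
python3 - <<'E'
from tube import *
o=ctrl.get_obs();im=ctrl.get_image("wrist")[:,:,::-1].copy();cv2.imwrite("pics/w6.png",im);np.save("o6.npy",np.r_[o["ee_pos"],o["orientation"]])
run(im,cam("wrist",o),[100.8,-19.2])
o=np.load("o1.npy");run(cv2.imread("pics/w1.png"),cam("wrist",dict(ee_pos=o[:3],orientation=o[3:])),[106.2,-133.8])
print("top");run(cv2.imread("pics/top0.png"),cam("top"),[106.2,-133.8,-13.8])
E
```

```text
face 100.8 [180.6  62.9] [163, 49, 32, 29, 581] [541.5 158.7] 95.1 100.48
face -19.2 [377.4  51.4] [364, 37, 28, 30, 646] [648.6  34.1] 95.0 -19.03
182 [(100, np.float64(0.2), np.float64(5.5)), (105, np.float64(0.0), np.float64(5.0)), (110, np.float64(0.0), np.float64(5.0)), (115, np.float64(0.0), np.float64(5.0)), (120, np.float64(0.0), np.float64(5.0)), (125, np.float64(0.5), np.float64(11.0)), (130, np.float64(0.5), np.float64(11.0)), (135, np.float64(0.5), np.float64(11.0)), (140, np.float64(0.2), np.float64(10.5)), (145, np.float64(0.2), np.float64(10.5)), (150, np.float64(0.2), np.float64(10.5)), (155, np.float64(0.2), np.float64(10.5)), (160, np.float64(0.2), np.float64(10.5))]
188 [(100, np.float64(0.0), np.float64(5.0)), (105, np.float64(0.0), np.float64(5.0)), (110, np.float64(0.0), np.float64(5.0)), (115, np.float64(-0.2), np.float64(4.5)), (120, np.float64(0.0), np.float64(10.5)), (125, np.float64(0.2), np.float64(10.5)), (130, np.float64(0.2), np.float64(10.5)), (135, np.float64(0.2), np.float64(10.5)), (140, np.float64(0.0), np.float64(11.0)), (145, np.float64(0.2), np.
[... 2002 characters left out ...]
np.float64(0.5), np.float64(9.0)), (150, np.float64(0.2), np.float64(10.5)), (155, np.float64(0.2), np.float64(9.5)), (160, np.float64(0.2), np.float64(9.5))]
188 [(100, np.float64(0.2), np.float64(3.5)), (105, np.float64(0.5), np.float64(4.0)), (110, np.float64(0.2), np.float64(3.5)), (115, np.float64(0.2), np.float64(3.5)), (120, np.float64(1.2), np.float64(1.5)), (125, np.float64(0.5), np.float64(10.0)), (130, np.float64(0.5), np.float64(10.0)), (135, np.float64(0.5), np.float64(9.0)), (140, np.float64(0.5), np.float64(10.0)), (145, np.float64(0.5), np.float64(9.0)), (150, np.float64(0.5), np.float64(10.0)), (155, np.float64(0.2), np.float64(9.5)), (160, np.float64(0.5), np.float64(7.0))]
```

```bash
python3 - <<'E'
from tube import *
from scipy.optimize import least_squares
def circ(im,c,a,name,R=None):
    g=cv2.resize(im,None,fx=4,fy=4,interpolation=cv2.INTER_CUBIC).min(2)
    ctr=np.array([558.8+95*np.cos(np.radians(a)),65.1+95*np.sin(np.radians(a))]);u,v=proj(c,[*ctr,164])
    pts=[]
    for t in np.linspace(0,2*np.pi,90,endpoint=False):
        s=np.arange(6,16,.1);q=np.array([proj(c,[*(ctr+x*np.array([np.cos(t),np.sin(t)])),164]) for x in s])
        I=cv2.remap(im.min(2).astype(np.float32),q[:,:1].astype(np.float32),q[:,1:].astype(np.float32),1)[:,0]
        k=np.argmin(np.gradient(I));  
        if I[0]>150 and I[min(k+8,99)]<130: pts.append(ctr+s[k]*np.array([np.cos(t),np.sin(t)]))
    pts=np.array(pts)
    f=least_squares(lambda p:np.hypot(*(pts-p[:2]).T)-p[2],[*ctr,11],loss="soft_l1",f_scale=.3).x
    d=f[:2]-[558.8,65.1];print(name,len(pts),f.round(2),np.hypot(*d).round(2),np.degrees(np.arctan2(d[1],d[0])).round(2))
for n,i,aa in(("o6","w6",[100.8,-19.2]),("o1","w1",[106.2,-133.8])):
    o=np.load(n+".npy");c=cam("wrist",dict(ee_pos=o[:3],orientation=o[3:]));im=cv2.imread(f"pics/{i}.png")
    for a in aa:circ(im,c,a,n)
im=cv2.imread("pics/top0.png")
for a in(106.2,-133.8,-13.8):circ(im,cam("top"),a,"top0")
E
```

```text
o6 74 [541.17 158.53  11.65] 95.08 100.69
o6 90 [648.52  33.99  11.72] 94.96 -19.12
o1 77 [532.22 156.47  12.11] 95.15 106.22
o1 89 [492.37  -2.86  11.74] 95.04 -134.35
top0 77 [532.87 156.57  11.58] 95.07 105.83
top0 74 [492.97  -3.3   11.41] 94.93 -133.91
top0 82 [651.16  42.32  11.46] 95.12 -13.86
```

Marked face is at about 100.8° and the stylus bearing is about 100.2°, so roughly 0.9 mm remains. I'll retrace the last push exactly and add a 0.8 mm nudge.

```bash
python3 -m pendant '{"grip":[-1,-1,-1,-1,-1,-1,-1,-1,-1,-1,-1,-1],"linear":[[0,0,40],[0,0,40],[0,0,40],[0,0,20],[0,0,10],[0,0,0],[0,-5,0],[0,-4,0],[0,-1,0],[0,-0.8,0],[0,0,0],[0,0,0]],"angular":[[0,0,0],[0,0,0],[0,0,0],[0,0,0],[0,0,0],[0,0,0],[0,0,0],[0,0,0],[0,0,0],[0,0,0],[0,0,0],[0,0,0]]}' && python3 -m pendant '{"grip":[-1,-1,-1,-1,-1,-1,-1,-1],"linear":[[0,5,0],[0,5,0],[0,0,-30],[0,0,-40],[0,0,-40],[0,0,-40],[0,0,0],[0,0,0]],"angular":[[0,0,0],[0,0,0],[0,0,0],[0,0,0],[0,0,0],[0,0,0],[0,0,0],[0,0,0]]}'; python3 - <<'E'
from tube import *
o=ctrl.get_obs();im=ctrl.get_image("wrist")[:,:,::-1].copy();cv2.imwrite("pics/w7.png",im)
run(im,cam("wrist",o),[100.4,-19.6]);t=ctrl.get_image("top")[:,:,::-1];face(t,294,167)
print(o["ee_pos"],o["orientation"],o["qpos"])
E
```

```text
t: 14.98
ee_pos: [514.8, 5.7, 121.7]
orientation: [2.974, 1.01, 0.003]
ft_force: [0.9, -0.6, -0.3]
width: 0.6
grasp_force: 0.4
t: 15.65
ee_pos: [522.0, -2.7, 273.3]
orientation: [2.973, 1.009, 0.008]
ft_force: [0.1, -0.5, -0.3]
width: 0.5
grasp_force: 0.0
face 100.4 [180.3  57.6] [162, 43, 33, 30, 595] [542.2 158.7] 95.0 100.08
face -19.6 [382.8  46.8] [369, 32, 28, 31, 681] [648.4  33.6] 95.0 -19.35
182 [(100, np.float64(0.2), np.float64(5.5)), (105, np.float64(0.0), np.float64(5.0)), (110, np.float64(0.0), np.float64(5.0)), (115, np.float64(0.0), np.float64(5.0)), (120, np.float64(0.0), np.float64(5.0)), (125, np.float64(0.5), np.float64(11.0)), (130, np.float64(0.5), np.float64(11.0)), (135, np.float64(0.2), np.float64(10.5)), (140, np.float64(0.2), np.float64(10.5)), (145, np.float64(0.2), np.float64(10.5)), (150, np.float64(0.2), np.float64(10.5)), (155, np.float64(0.2), np.float64(10.5)), (160, np.float64(0.2), np.float64(10.5))]
188 [(100, np.float64(0.0), np.float64(5.0)), (105, np.float64(0.0), np.float64(5.0)), (110, np.float64(0.0), np.float64(5.0)), (115, np.float64(0.0), np.float64(5.0)), (120, np.float64(0.5), np.float64(10.5)), (125, np.float64(0.2), np.float64(10.5)), (130, np.float64(0.2), np.float64(10.5)), (135, np.float64(0.2), np.float64(10.5)), (140, np.float64(0.2), np.float64(10.5)), (145, np.float64(0.0), np.float64(11.0)), (150, np.float64(0.2), np.float64(10.5)), (155, np.float64(0.2), np.float64(10.5)), (160, np.float64(0.5), np.float64(7.0))]
294.1 167.5 129 r 95.1 ang -19.44
[521.96154815  -2.70537727 273.31581222] [2.97312728 1.00911842 0.00819686] [-2.80245083e-02  1.86813989e-01  1.78791735e+00  7.08605708e-05
  1.16131633e+00  8.88319083e-01]
```

Face now at about 100.4°, within half a millimetre. Next is the clamp lever: move above the counter-clockwise side of the red ball with the tool aligned to the lever.

```bash
python3 -m pendant '{"grip":[-1,-1,-1,-1,-1,-1],"linear":[[9.6,30.2,0],[9.6,30.2,0],[9.6,30.2,0],[9.6,30.2,0],[9.6,30.2,0],[0,0,0]],"angular":[[0,0,0],[0,0,0],[0,0,0],[0,0,0],[0,0,0],[0,0,-0.07]]}' && python3 -m pendant '{"grip":[-1,-1,-1,-1,-1,-1,-1,-1,-1,-1,-1,-1],"linear":[[0,0,0],[0,0,0],[0,0,0],[0,0,0],[0,0,0],[0,0,0],[0,0,0],[0,0,0],[0,0,0],[0,0,0],[0,0,0],[0,0,0]],"angular":[[0,0,-0.12],[0,0,-0.12],[0,0,-0.12],[0,0,-0.12],[0,0,-0.12],[0,0,-0.12],[0,0,-0.12],[0,0,-0.12],[0,0,-0.12],[0,0,-0.12],[0,0,-0.12],[0,0,-0.0]]}'; python3 - <<'E'
from h import *
import cv2
ctrl.get_image("top")
o=ctrl.get_obs();im=ctrl.get_image("wrist")[:,:,::-1].copy();cv2.imwrite("pics/w8.png",im)
c=cam("wrist",o);b=im.astype(int);m=(b[:,:,2]>130)&(b[:,:,1]<60)&(b[:,:,0]<60)
n,l,s,ce=cv2.connectedComponentsWithStats(m.astype(np.uint8))
for k in range(1,n):
    if s[k,4]>60: print(s[k],back(c,*ce[k],132).round(1))
r=o["orientation"];print(o["ee_pos"],r,np.degrees(2*np.arctan2(r[1],r[0]))-90,o["qpos"][5])
t=ctrl.get_image("top").astype(int);m=(t[:,:,0]>150)&(t[:,:,1]<70);y,x=np.nonzero(m[150:220,340:400]);print(x.mean()+340,y.mean()+150,len(x),back(cam("top"),x.mean()+340,y.mean()+150,132))
E
```

```text
t: 16.25
ee_pos: [652.8, -95.9, 267.4]
orientation: [-2.938, -1.11, 0.003]
ft_force: [-1.5, 0.7, -0.1]
width: 0.5
grasp_force: 0.0
t: 17.25
ee_pos: [649.1, -92.9, 268.0]
orientation: [-1.63, -2.681, 0.003]
ft_force: [0.3, 0.1, -0.1]
width: 0.4
grasp_force: 0.0
[281 190  13  12  78] [ 619.7 -115.2  132. ]
[649.24759655 -92.8215655  268.37616367] [-1.63906419e+00 -2.67593085e+00  2.24976250e-03] -332.97669946835845 -0.6318231115941632
379.0 183.5 2 [ 619.71182345 -115.24947658  132.        ]
```

```bash
python3 -m pendant '{"grip":[-1,-1,-1,-1,-1,-1,-1,-1],"linear":[[0,0,0],[0,0,35],[0,0,35],[0,0,35],[0,0,30],[0,0,15],[0,0,10],[0,0,0]],"angular":[[0,0,-0.12],[0,0,0],[0,0,0],[0,0,0],[0,0,0],[0,0,0],[0,0,0],[0,0,0]]}' && python3 -m pendant '{"grip":[-1,-1,-1,-1],"linear":[[0,-4,0],[0,-4,0],[0,-3,0],[0,0,0]],"angular":[[0,0,0],[0,0,0],[0,0,0],[0,0,0]]}'
```

```text
t: 18.07
ee_pos: [648.6, -92.6, 108.0]
orientation: [-1.475, -2.769, 0.002]
ft_force: [1.2, 0.2, 0.5]
width: 0.1
grasp_force: 0.0
t: 18.4
ee_pos: [641.2, -99.6, 112.2]
orientation: [1.474, 2.772, 0.001]
ft_force: [0.0, 0.1, -0.1]
width: 0.5
grasp_force: 0.0
```

```bash
python3 -m pendant '{"grip":[-1,-1,-1,-1,-1,-1,-1,-1,-1,-1],"linear":[[0,0,3],[-0.98,-3.53,0],[-0.98,-3.53,0],[-0.98,-3.53,0],[-0.98,-3.53,0],[-0.98,-3.53,0],[-0.98,-3.53,0],[-0.98,-3.53,0],[-0.98,-3.53,0],[-0.98,-3.53,0]],"angular":[[0,0,0],[0,0,0.05],[0,0,0.05],[0,0,0.05],[0,0,0.05],[0,0,0.05],[0,0,0.05],[0,0,0.05],[0,0,0.05],[0,0,0.05]]}'; python3 - <<'E'
from h import *
o=ctrl.get_obs();print(o["ee_pos"],o["ft_force"])
t=ctrl.get_image("top").astype(int);m=(t[:,:,0]>130)&(t[:,:,1]<70)&(t[:,:,2]<70);y,x=np.nonzero(m[140:300,300:420]);print(len(x))
if len(x):p=back(cam("top"),x.mean()+300,y.mean()+140,132);print(p,np.degrees(np.arctan2(p[1]+55.1,p[0]-583.2)))
E
```

```text
t: 19.23
ee_pos: [617.3, -119.6, 108.5]
orientation: [2.056, 2.37, 0.003]
ft_force: [4.9, -0.7, -2.0]
width: 0.6
grasp_force: 2.1
[ 617.25276253 -119.57889078  108.5181044 ] [ 4.85195271 -0.66186335 -2.00265204]
0
```

```bash
python3 -m pendant '{"grip":[-1,-1,-1,-1,-1,-1,-1,-1,-1,-1],"linear":[[-0.98,-3.53,0],[-0.98,-3.53,0],[-0.98,-3.53,0],[-0.98,-3.53,0],[-0.98,-3.53,0],[-0.98,-3.53,0],[-0.98,-3.53,0],[-0.98,-3.53,0],[-0.98,-3.53,0],[-0.98,-3.53,0]],"angular":[[0,0,0.05],[0,0,0.05],[0,0,0.05],[0,0,0.05],[0,0,0.05],[0,0,0.05],[0,0,0.05],[0,0,0.05],[0,0,0.05],[0,0,0.05]]}'; python3 -m pendant '{"grip":[-1,-1],"linear":[[-0.98,-3.53,0],[0,0,0]],"angular":[[0,0,0.05],[0,0,0]]}'
```

```text
t: 20.12
ee_pos: [581.6, -127.2, 108.8]
orientation: [2.577, 1.789, 0.003]
ft_force: [3.6, -5.5, -0.1]
width: 0.6
grasp_force: 2.4
t: 20.28
ee_pos: [577.1, -126.6, 108.7]
orientation: [2.622, 1.725, 0.002]
ft_force: [2.3, -2.5, 1.8]
width: 0.3
grasp_force: 1.6
```

```bash
python3 -m pendant '{"grip":[-1,-1,-1],"linear":[[-0.98,-3.53,0],[-0.98,-3.53,0],[0,0,0]],"angular":[[0,0,0.05],[0,0,0.05],[0,0,0]]}'; python3 -m pendant '{"grip":[-1,-1,-1],"linear":[[-0.98,-3.53,0],[-0.98,-3.53,0],[0,0,0]],"angular":[[0,0,0.05],[0,0,0.05],[0,0,0]]}'
```

```text
t: 20.53
ee_pos: [569.8, -125.1, 108.6]
orientation: [2.705, 1.594, 0.002]
ft_force: [2.1, -2.9, 0.9]
width: 0.8
grasp_force: 1.6
t: 20.78
ee_pos: [562.5, -123.0, 108.4]
orientation: [2.781, 1.458, 0.002]
ft_force: [1.9, -3.1, 2.6]
width: 0.4
grasp_force: 1.6
```

Still moving freely at about 4 N, with the lever near −125°. Continuing in short steps.

```bash
python3 -m pendant '{"grip":[-1,-1,-1],"linear":[[-0.98,-3.53,0],[-0.98,-3.53,0],[0,0,0]],"angular":[[0,0,0.05],[0,0,0.05],[0,0,0]]}'; python3 -m pendant '{"grip":[-1,-1],"linear":[[-0.98,-3.53,0],[0,0,0]],"angular":[[0,0,0.05],[0,0,0]]}'
```

```text
t: 21.03
ee_pos: [559.3, -122.1, 109.1]
orientation: [2.844, 1.316, 0.01]
ft_force: [9.9, -9.5, -3.1]
width: 0.2
grasp_force: 6.7
t: 21.2
ee_pos: [559.0, -122.2, 110.1]
orientation: [2.872, 1.243, 0.018]
ft_force: [15.6, -15.2, -2.1]
width: 0.6
grasp_force: 10.4
```

Force rises to 22 N with no further motion, so the lever is on its hard stop. Backing off, lifting and checking.

```bash
python3 -m pendant '{"grip":[-1,-1,-1,-1,-1,-1,-1,-1,-1,-1,-1],"linear":[[0,8,0],[0,8,0],[0,8,0],[0,0,-30],[0,0,-40],[0,0,-40],[0,0,-40],[0,-40,0],[0,-40,0],[0,0,0],[0,0,0]],"angular":[[0,0,0],[0,0,0],[0,0,0],[0,0,0],[0,0,0],[0,0,0],[0,0,0],[0,0,0],[0,0,0],[0,0,0],[0,0,0]]}'; python3 - <<'E'
from tube import *
o=ctrl.get_obs();w=ctrl.get_image("wrist")[:,:,::-1].copy();c=cam("wrist",o);cv2.imwrite("pics/w9.png",w)
t=ctrl.get_image("top")[:,:,::-1].copy();s=ctrl.get_image("scene")[:,:,::-1].copy();cv2.imwrite("pics/t9.png",t);cv2.imwrite("pics/s9.png",s)
for a in(-19.6,100.4,220.4):
    for n,im,cc in(("wrist",w,c),("top",t,cam("top"))):
        q=[558.8+95*np.cos(np.radians(a)),65.1+95*np.sin(np.radians(a)),164];u,v=proj(cc,q).round().astype(int)
        if 20<u<620 and 20<v<380:
            try: print(n,a,end=" ");face(im,u,v,c=cc,r=18 if n=="wrist" else 9)
            except Exception as e: print(e)
for n,im,cc in(("w",w,c),("t",t,cam("top")),("s",s,cam("scene"))):
    b=im.astype(int);m=(b[:,:,2]>130)&(b[:,:,1]<70)&(b[:,:,0]<70);k,l,st,ce=cv2.connectedComponentsWithStats(m.astype(np.uint8))
    for i in range(1,k):
        if st[i,4]>25:
            p=back(cc,*ce[i],132);print("ball",n,st[i,4],p.round(1),np.hypot(p[0]-583.2,p[1]+55.1).round(1),np.degrees(np.arctan2(p[1]+55.1,p[0]-583.2)))
E
```

```text
t: 22.12
ee_pos: [509.4, -78.9, 257.8]
orientation: [-2.882, -1.248, 0.002]
ft_force: [0.2, -0.6, 0.3]
width: 0.5
grasp_force: 0.0
top -19.6 293.9 167.6 131 r 94.8 ang -19.36
top 100.4 223.1 230.7 94 r 93.9 ang 99.73
wrist 220.4 234.1 145.0 636 r 94.5 ang -139.65
top 220.4 313.8 261.8 138 r 95.0 ang -139.55
ball w 366 [ 542.9 -112.6  132. ] 70.2 -125.04252236774622
ball s 79 [ 538.5 -115.9  132. ] 75.5 -126.27690352087652
```

The table is unmoved at about 100.5°. The lever has turned 69° to its stop, and the finger is clear. Handing in.

```bash
python3 -c "
from workcell import ctrl
print(ctrl.close_job())"
```

```text
the job is handed in; nothing more can be done
None
```

The face of the yellow-banded arm measured within about 0.5 mm of centred under the stylus, the clamp lever was then pushed clockwise onto its hard stop, and the job was handed in at about 22 s. On the first push the fingertip slid over the spider arm because the real tip sits about 17 mm higher than reported; a deeper second push worked.

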